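Bring the salt round and point it out

ROBOT

A 6-joint arm with a two-finger parallel gripper is mounted at the origin on a cart in front of the work surface, level with it; the furniture and walls round the work are solid. World frame = base frame: x ahead of the robot, y to its left, z up, the work surface at z = 0. Lengths are in m, angles in rad, forces in N, time in s.
With the tool pointing down it reaches from about 0.25 to 0.725 m from the base axis. Payload 4 kg.
Tool frame: the origin (TCP) lies on the centre line of the jaws, within the pads' length; the fingertips stand 25 mm ahead of it and the grasp point (between the pads) lies 6 mm ahead of it; z points along the fingers, x is the direction in which the jaws open and shut, and the axes are right-handed (so a half turn about z gives the same grasp; the last joint's range is limited). The gripper opens to 85 mm and grips with 20 to 120 N. Pads are 22 mm wide; open, the fingers measure 114 mm over their backs; the gripper's body (76 mm by 85 mm) begins 54 mm behind the grasp point. The pads swing forward as they close: fully open they stand 13 mm farther back than shut.
Start: joints at [-1.242, 0.241, 0.005, 1.335, 0, 1.571], TCP at [0.161, -0.473, 0.256] pointing down, gripper open.
Joint ranges: [-2.72, 2.72], [-1.05, 1.87], [-1.09, 1.28], [-1.99, 2.15], [-1.42, 1.44], [-3.14, 3.14]. Speed limits (rad/s): [2.79, 2.79, 3.14, 3.14, 3.14, 3.14].

INTERFACE

Orientations are given as a unit quaternion [x, y, z, w].
In Python, from workcell import bot, imaging, order gives the robot as it stands.
- The arm moves only by the tool carry_out, never from a script. Its argument "moves" is a list of rows, each a list of 5 numbers: the shift along the tool's x, y, z scaled (see below), then the turn about the tool's z scaled (see below), then the opening, from -1 (shut) to 1 (fully open). In form: [[tx, ty, tz, roll, hand], ...]. A call has 1 to 20 rows; each row is the pose to reach, as a shift and turn from the pose commanded when the call began, along the tool's axes at that moment; what a row does not reach only later rows make up. The controller multiplies each number of a shift by 0.1 m and each number of a turn by 90 degrees. A row lasts 1/10 s, in which the tool goes at most 50 mm and 8.59 degrees, less where a joint would pass 70% of its speed; a pose out of reach is approached as far as the arm can. A call with a number of a shift or a turn outside -1 to 1 is refused whole. A call with a gripper value outside its range is refused whole. The fingers move at their own pace and stop on an object; the grip force is fixed at half the most. Time passes only in rows, so rows that repeat a pose let the fingers close. It gives the time, the measured TCP pose, the force and the opening at its end, in the units of the state.
- bot.get_obs(): the state, without advancing time (a new reading comes with each control period).
- imaging.camera(name): name is "scene" or "top" or "wrist"; returns the picture (420x560x3 uint8, red, green, blue); there is no depth.
- imaging.camera_model(name): a dict with "fovy" (degrees; the focal length in pixels is half the picture's height over the tangent of half this angle, whatever the lens; pixels are square), "cx", "cy" (the principal point, pixels), "dist" ([k1, k2, p1, p2, k3] as OpenCV has them; the pictures are not rectified), "eye" and "rotation" of the camera in the world. Camera axes: x right, y up, looking along -z (the intrinsics and any distortion apply to the point x, -y, -z); pixel columns grow to the right and rows downward; lengths in m; the calibration is good to about 2 mm. A picture is of the moment at which its call begins: read the wrist's pose just before it. camera_model takes no time and is no camera call; for the wrist camera it gives the pose at the moment of the call.
- order.job_done(): hands the job in, once; it reports no verdict.
The state is a dict: "clock": time; "joint_pos": joint angles; "joint_vel": joint speeds; "tau": joint torques, N m; "eef_pos": TCP position; "tool_rot": TCP orientation; "ft_force": force on the tool from outside, world axes, zero at the start; "ft_torque": the same for the moment, N m; "grip_width": finger opening in m.
Only numpy, scipy, OpenCV 4.12 (cv2) and the standard library are available. Lean on these libraries where they do the work, as an engineer would, in place of code of your own. Each camera call takes 0.05 s, during which the arm holds its last target.

TASK

The cook needs the salt: push the divided turntable round with the fingertips, against its dividers, until the salt shaker (the slim one with the domed, pierced cap) stands at the front, nearest the front edge of the worktop. Then, with the turntable at rest, point straight down at its cap from two to three centimetres above it, without touching it, for at least two seconds, and finish still pointing there. Do not touch, lift or topple any of the jars or the garlic, and leave the things round the turntable where they are.

Things in the scene. Friction and masses are not known exactly. Their poses are not given: they have to be found in the camera images.
- turntable_base: round non-turning foot of the turntable, 220 mm across and 18 mm high, mostly hidden under the tray, fixed on the worktop. Origin: on the turning axis, at worktop level. Axes parallel to the robot's: -x points to the worktop's front edge (the robot's side), y to the robot's left, z up. A wall cabinet hangs 0.46 m above the worktop; its handles hang 20 to 50 mm beyond the axis
- turntable (a joint): angle of the tray on its foot, rad, positive counter-clockwise seen from above; it reads 0 at every start however the tray then stands. The tray turns freely past any angle needed, with light bearing drag (about 0.1 N m, and 0.15 N m more at 1 rad/s) and stays where it is left
- tray_mark (a point): the turning tray: dark wood, round, 330 mm across, top face 30 mm and rim wall 52 mm above the worktop. This point is on the turning axis at the tray's top face; its axes turn with the tray. One thing stands in each of the four equal compartments, about 90 mm from the axis, near this point's x, y, -x and -y axes. A 33 mm knob, 124 mm above the worktop, stands at the middle
- post (a point): one of four equal round posts, 16 to 18 mm across, at the outer ends of the dividers, 150 mm from the axis, at 45, 135, 225 and 315 degrees from tray_mark's x axis; this one is at 45. The point is the top of the post, 115 mm above the worktop. The dividers are two crossed upright boards from post to post, 9 mm thick, their top edges 98 mm above the worktop
- salt_top (a point): the salt shaker: slim, round, clear body 44 mm across, with a domed metal cap pierced with holes, 90 mm high; stands loose on the tray. This point is the top centre of its cap (120 mm above the worktop); its z axis is the shaker's, up
- salt: the same salt shaker; origin at the centre of its underside, z up
- jam: jam jar, round with a wide flat screw lid, 66 mm across, 100 mm high, loose on the tray; origin at the centre of its underside
- honey: honey jar, squat with a wide flat lid, 68 mm across, 84 mm high, loose on the tray; origin at the centre of its underside
- onion: onion, 75 mm, on the chopping board to the left; leave it; origin at its underside
- garlic: garlic bulb, 60 mm across and 59 mm high, loose on the tray; origin at the centre of its underside
- lemon: lemon, 71 mm long, on the chopping board; leave it; origin at its underside

How it is judged:
By the outcome, as a careful person would: the job done as asked, in the order asked, and still so for the second after the job is handed in, with the robot touching nothing.
It also fails if it takes over 61 s, if anything falls off the work surface, if the arm or the gripper's body presses on something with over 40 N, if the wrist force passes 120 N, or if a joint passes its speed limit or range.

## Working session

There is one attempt and no reset: what is moved stays moved. The work goes in short steps, Python scripts to look and compute and a tool call to move; the robot and the scene stay as the last step left them, time stands still between calls to the robot, and variables do not carry over. Pictures are saved under pics/ and viewed, and the job is handed in when it is done.

Besides the shell and the picture viewer there is one more tool, called after "Emit:" as name(argument=value, ...) on one line, values as JSON. carry_out: Moves the arm, as the interface text tells. Its arguments: {"type":"object","properties":{"moves":{"type":"array","items":{"type":"array","items":{"type":"number","minimum":-1,"maximum":1}}}},"required":["moves"]}

```bash
mkdir -p pics; python3 - <<'E'
from workcell import bot, imaging, order
import cv2,json
o=bot.get_obs(); print({k:o[k] for k in('clock','eef_pos','tool_rot','grip_width','ft_force')})
for n in('scene','top','wrist'):
    cv2.imwrite(f'pics/a_{n}.png',imaging.camera(n)[:,:,::-1]); print(n,imaging.camera_model(n))
E
```

```text
{'clock': 0.0, 'eef_pos': array([ 0.161278  , -0.47265322,  0.25540754]), 'tool_rot': array([ 8.13299184e-01, -5.81844767e-01, -8.58190666e-04, -6.07231398e-04]), 'grip_width': 0.08526284093002813, 'ft_force': array([ 0.90629026, -0.09683694,  0.07763358])}
scene {'fovy': 57.93934080226639, 'cx': 283.8782495906419, 'cy': 212.99915837525523, 'dist': array([-0.10337801,  0.        ,  0.        ,  0.        ,  0.        ]), 'eye': array([ 0.3707765 , -0.47003548,  0.80998954]), 'rotation': array([ 0.33338748, -0.05408641, -0.14399478,  0.93015749])}
top {'fovy': 50.915783279535724, 'cx': 268.08218544163634, 'cy': 205.4106585505883, 'dist': array([-0.1132451,  0.       ,  0.       ,  0.       ,  0.       ]), 'eye': array([0.37819513, 0.08572179, 1.13136245]), 'rotation': array([ 0.05935488, -0.05968673, -0.70089146,  0.70828359])}
wrist {'fovy': 68.57752450809863, 'cx': 277.81923144725715, 'cy': 204.9615973609242, 'dist': array([-0.07033849,  0.        ,  0.        ,  0.        ,  0.        ]), 'eye': array([ 0.22353986, -0.45162596,  0.3740914 ]), 'rotation': array([-0.10528099,  0.07595291, -0.57680043,  0.80650377])}
```

View pics/a_scene.png

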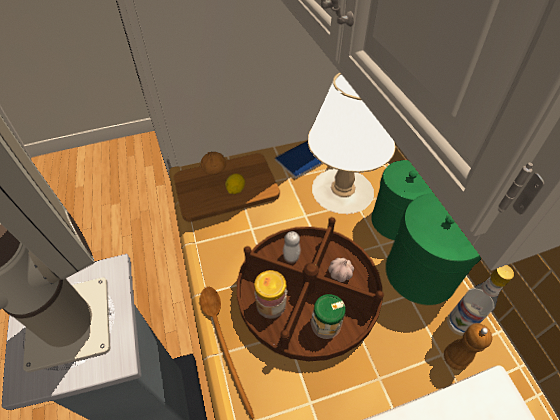

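View pics/a_top.png

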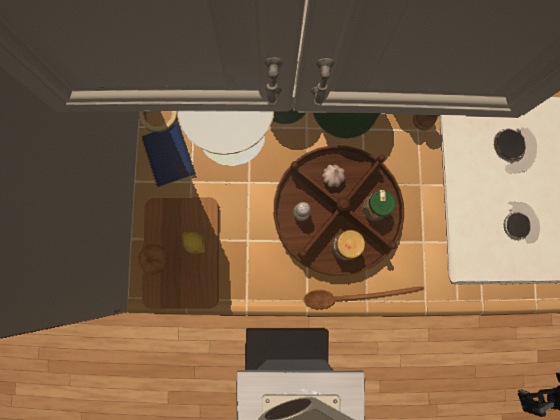

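View pics/a_wrist.png

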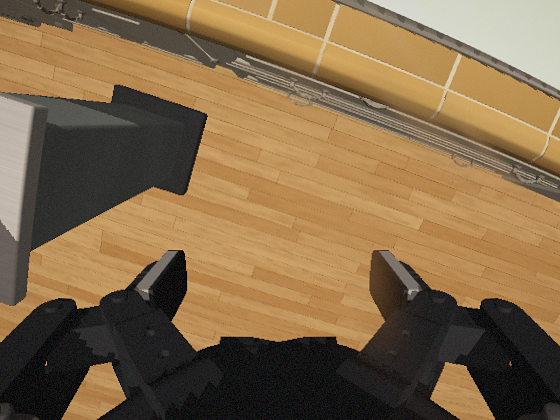

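```bash
cat > h.py <<'E'
import numpy as np,cv2
from workcell import bot, imaging, order
from scipy.spatial.transform import Rotation as R
def K(m):
    f=210/np.tan(np.radians(m['fovy'])/2); return np.array([[f,0,m['cx']],[0,f,m['cy']],[0,0,1]])
def ray(m,u,v):
    p=cv2.undistortPoints(np.array([[[u,v]]],float),K(m),m['dist'])[0,0]
    return R.from_quat(m['rotation']).apply([p[0],-p[1],-1])
def onz(m,u,v,z):
    d=ray(m,u,v); return m['eye']+d*(z-m['eye'][2])/d[2]
def proj(m,P):
    q=R.from_quat(m['rotation']).inv().apply(np.atleast_2d(P)-m['eye'])*[1,-1,-1]
    return cv2.projectPoints(q,np.zeros(3),np.zeros(3),K(m),m['dist'])[0][:,0]
E
python3 - <<'E'
import cv2
a=cv2.imread('pics/a_top.png')[130:290,260:420]; cv2.imwrite('pics/a_topz.png',cv2.resize(a,(600,600),interpolation=cv2.INTER_CUBIC))
a=cv2.imread('pics/a_scene.png')[200:380,220:400]; cv2.imwrite('pics/a_scz.png',cv2.resize(a,(600,600),interpolation=cv2.INTER_CUBIC))
E
```

```text
(no output)
```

View pics/a_topz.png

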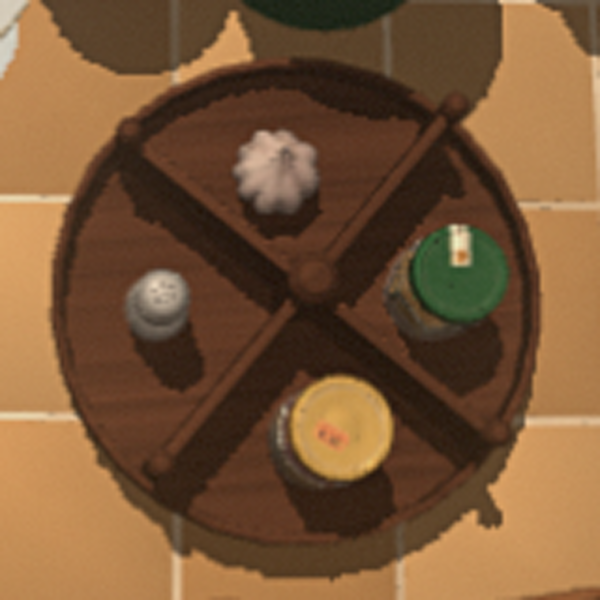

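View pics/a_scz.png

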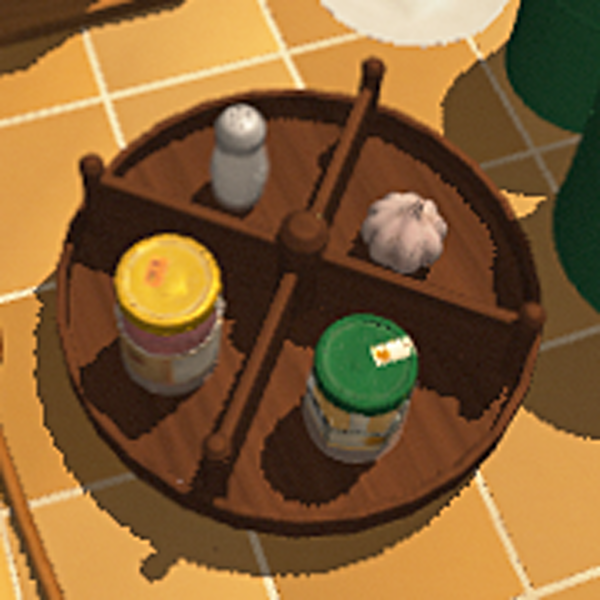

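```bash
python3 - <<'E'
from h import *
T=imaging.camera_model('top');S=imaging.camera_model('scene')
t=lambda u,v:(260+(u+.5)/3.75-.5,130+(v+.5)/3.75-.5); s=lambda u,v:(220+(u+.5)/3.333-.5,200+(v+.5)/3.333-.5)
for nm,f,m,L in(('top',t,T,[(130,128),(456,102),(498,430),(160,463)]),('scene',s,S,[(371,68),(532,312),(217,443),(92,162)])):
    p=np.array([onz(m,*f(*q),.115)[:2] for q in L]); c=p.mean(0); print(nm,p.round(3).tolist(),c, np.hypot(*(p-c).T),np.degrees(np.arctan2(*(p-c).T[::-1])))
for nm,P in(('top',onz(T,*t(161,287),.12)),('scene',onz(S,*s(240,118),.12)),('knobT',onz(T,*t(314,278),.124)),('knobS',onz(S,*s(303,224),.124)),
 ('jamT',onz(T,*t(342,428),.13)),('jamS',onz(S,*s(168,277),.13)),('honT',onz(T,*t(460,274),.114)),('honS',onz(S,*s(367,357),.114)),('garT',onz(T,*t(278,172),.06)),('garS',onz(S,*s(404,235),.06))): print(nm,P)
E
```

```text
top [[0.652, 0.025], [0.673, -0.185], [0.462, -0.204], [0.441, 0.006]] [ 0.55699493 -0.08942497] [0.1487759  0.14974857 0.14864618 0.15060156] [  50.16620453  -39.51558883 -129.50530494  140.5328877 ]
scene [[0.647, 0.021], [0.669, -0.187], [0.46, -0.207], [0.44, 0.003]] [ 0.55393948 -0.09244045] [0.14632871 0.14886098 0.14784233 0.14833286] [  50.73112527  -39.26235713 -129.47646602  140.15337415]
top [0.54935968 0.00588817 0.12      ]
scene [0.54370592 0.00395895 0.12      ]
knobT [ 0.555349  -0.0889399  0.124    ]
knobS [ 0.55445414 -0.08934474  0.124     ]
jamT [ 0.46186081 -0.10350273  0.13      ]
jamS [ 0.4617581  -0.10315554  0.13      ]
honT [ 0.56066591 -0.18344478  0.114     ]
honS [ 0.56169545 -0.18247323  0.114     ]
garT [ 0.63811368 -0.07729092  0.06      ]
garS [ 0.6347719  -0.08329956  0.06      ]
```

Emit:
carry_out(moves=[[-0.35,-0.46,0,0,-1],[-0.7,-0.92,0,0,-1],[-0.7,-0.92,0,0,-1]])

```text
clock: 0.45
eef_pos: [0.2269, -0.3739, 0.2559]
tool_rot: [0.814, -0.581, -0.001, -0.001]
ft_force: [-0.0, -0.1, 0.1]
grip_width: 0.0437
```

Emit:
carry_out(moves=[[-0.35,-0.46,0,0,-1],[-0.7,-0.92,0,0,-1],[-0.7,-0.92,0,0,-1]])

```text
clock: 0.75
eef_pos: [0.2915, -0.278, 0.2561]
tool_rot: [0.814, -0.58, -0.0, -0.001]
ft_force: [0.2, -0.8, -1.2]
grip_width: 0.0002
```

Emit:
carry_out(moves=[[-0.35,-0.46,0,0,-1],[-0.7,-0.92,0,0,-1],[-0.7,-0.92,0,0,-1]])

```text
clock: 1.05
eef_pos: [0.3563, -0.1822, 0.2562]
tool_rot: [0.815, -0.58, -0.0, -0.001]
ft_force: [-1.1, -0.5, 0.2]
grip_width: 0.0003
```

Emit:
carry_out(moves=[[-0.35,-0.46,0,0,-1],[-0.7,-0.92,0,0,-1],[-0.7,-0.92,0,0,-1]])

```text
clock: 1.35
eef_pos: [0.4211, -0.0861, 0.2561]
tool_rot: [0.815, -0.58, -0.0, -0.001]
ft_force: [-0.2, -0.6, 0.3]
grip_width: 0.0002
```

Emit:
carry_out(moves=[[-0.35,-0.46,0,-0.09,-1],[-0.7,-0.92,0,-0.18,-1],[-0.7,-0.92,0,-0.27,-1],[-0.7,-0.92,0,-0.35,-1],[-0.7,-0.92,0,-0.35,-1]])

```text
clock: 1.85
eef_pos: [0.4838, 0.0074, 0.2557]
tool_rot: [0.941, -0.339, -0.001, 0.0]
ft_force: [-0.3, -0.5, 0.1]
grip_width: 0.0003
```

```bash
python3 - <<'E'
from h import *
o=bot.get_obs(); print({k:o[k] for k in('clock','eef_pos','tool_rot','grip_width','ft_force','joint_pos')}, R.from_quat(o['tool_rot']).as_matrix())
a=imaging.camera('scene')[:,:,::-1];b=imaging.camera('wrist')[:,:,::-1]
cv2.imwrite('pics/b.png',cv2.resize(np.hstack([a,b]),(800,300)))
E
```

```text
{'clock': 1.85, 'eef_pos': array([0.48376947, 0.00736173, 0.25567706]), 'tool_rot': array([ 9.40941002e-01, -3.38569870e-01, -6.30453290e-04,  2.77227391e-04]), 'grip_width': 0.00033545650630574037, 'ft_force': array([-0.29165392, -0.53089554,  0.10746533]), 'joint_pos': array([ 1.52587603e-02,  2.09914403e-01, -3.61843838e-02,  1.32607299e+00,
       -7.38260555e-05,  2.27684848e+00])} [[ 7.70740092e-01 -6.37148195e-01 -1.37416038e-03]
 [-6.37148894e-01 -7.70740733e-01 -9.48042621e-05]
 [-9.98717018e-04  9.48614215e-04 -9.99999051e-01]]
```

View pics/b.png

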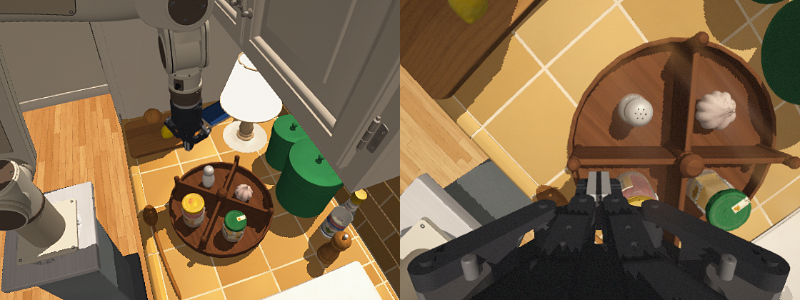

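Emit:
carry_out(moves=[[0,0,0.4,0,-1],[0,0,0.8,0,-1],[0,0,1,0,-1],[0,0,1,0,-1]])

```text
clock: 2.35
eef_pos: [0.4808, 0.0059, 0.1533]
tool_rot: [0.94, -0.341, -0.003, 0.001]
ft_force: [-1.3, -0.2, 0.3]
grip_width: 0.0002
```

Emit:
carry_out(moves=[[0,0,0.2,0,-1],[0,0,0.4,0,-1],[0,0,0.58,0,-1],[0,0,0.58,0,-1]])

```text
clock: 2.75
eef_pos: [0.4829, 0.0061, 0.0977]
tool_rot: [0.94, -0.34, -0.001, 0.0]
ft_force: [-1.4, 0.1, -0.1]
grip_width: -0.0001
```

```bash
python3 - <<'E'
from h import *
o=bot.get_obs(); print({k:o[k] for k in('clock','eef_pos','tool_rot','ft_force')})
m=imaging.camera_model('wrist')
r=R.from_quat(o['tool_rot'])
print([proj(m,o['eef_pos']+r.apply([0,0,d])) for d in(0.012,.025,.038)])
a=imaging.camera('scene')[120:400,150:450,::-1];b=imaging.camera('wrist')[:,:,::-1]
cv2.imwrite('pics/c.png',cv2.resize(a,(640,597)));cv2.imwrite('pics/cw.png',b)
E
```

```text
{'clock': 2.75, 'eef_pos': array([0.48286894, 0.00611491, 0.09774945]), 'tool_rot': array([ 9.40361912e-01, -3.40173463e-01, -1.13847503e-03,  4.39656380e-04]), 'ft_force': array([-1.42472767,  0.13089716, -0.0595186 ])}
[array([[277.19783251, 269.06785507]]), array([[277.22311055, 257.33140714]]), array([[277.24474757, 247.32251429]])]
```

View pics/c.png

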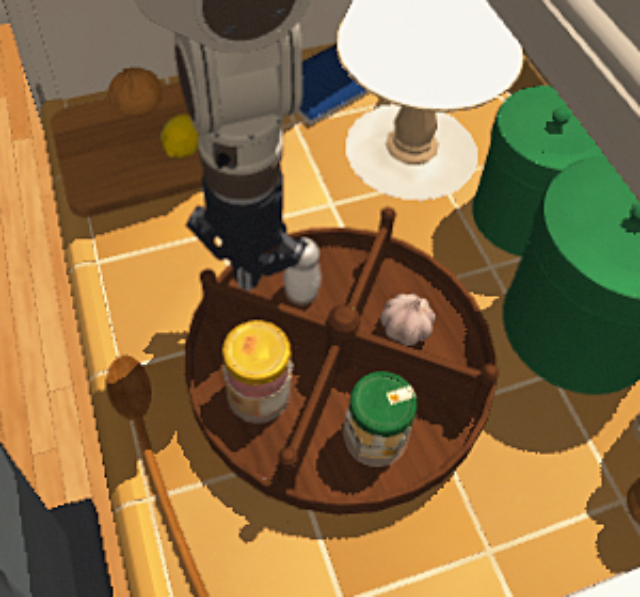

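View pics/cw.png

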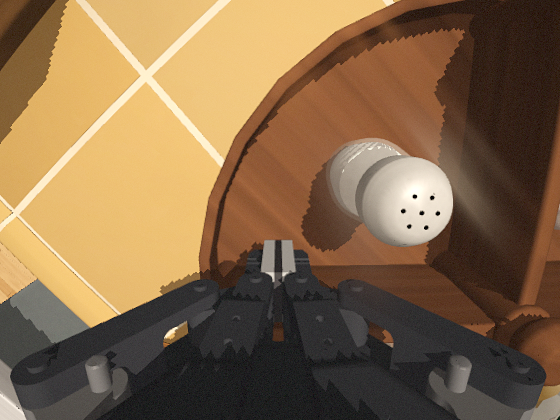

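```bash
cat > plan.py <<'E'
from h import *
C=np.array([.5555,-.0905])
def pose(th,off,r=.118):
    t=np.radians(th); return C+r*np.array([np.cos(t),np.sin(t)])+off*np.array([np.sin(t),-np.cos(t)])
def rows(p0,ang0,L): # L list (th,off); ang0 tool x angle deg
    a=np.radians(ang0); X=np.array([np.cos(a),np.sin(a)]);Y=np.array([np.sin(a),-np.cos(a)])
    for th,off in L:
        d=pose(th,off)-p0; print([round(d@X/.1,2),round(d@Y/.1,2),0,round(-((th-180)-ang0)/90,3),-1])
E
python3 - <<'E'
from plan import *
p0=pose(140.5,.030);print(p0)
rows(p0,-39.5,[(140.5,.030-.014*k/6) for k in range(1,7)]+[(140.5+25*(k/14)**1.5,.016) for k in range(1,15)])
print()
rows(pose(165.5,.016),-14.5,[(165.5+2*k,.016) for k in range(1,17)])
E
```

```text
[0.48353065 0.00770597]
[np.float64(-0.0), np.float64(0.02), 0, -0.0, -1]
[np.float64(0.0), np.float64(0.05), 0, -0.0, -1]
[np.float64(-0.0), np.float64(0.07), 0, -0.0, -1]
[np.float64(0.0), np.float64(0.09), 0, -0.0, -1]
[np.float64(0.0), np.float64(0.12), 0, -0.0, -1]
[np.float64(-0.0), np.float64(0.14), 0, -0.0, -1]
[np.float64(-0.0), np.float64(0.15), 0, -0.005, -1]
[np.float64(-0.0), np.float64(0.17), 0, -0.015, -1]
[np.float64(-0.01), np.float64(0.19), 0, -0.028, -1]
[np.float64(-0.01), np.float64(0.22), 0, -0.042, -1]
[np.float64(-0.01), np.float64(0.25), 0, -0.059, -1]
[np.float64(-0.01), np.float64(0.29), 0, -0.078, -1]
[np.float64(-0.01), np.float64(0.32), 0, -0.098, -1]
[np.float64(-0.01), np.float64(0.36), 0, -0.12, -1]
[np.float64(-0.01), np.float64(0.41), 0, -0.143, -1]
[np.float64(-0.0), np.float64(0.45), 0, -0.168, -1]
[np.float64(0.01), np.float64(0.5), 0, -0.193, -1]
[np.float64(0.02), np.float64(0.55), 0, -0.22, -1]
[np.float64(0.03), np.float64(0.6), 0, -0.249, -1]
[np.float64(0.04), np.float64(0.65), 0, -0.278, -1]

[np.float64(-0.0), np.float64(0.04), 0, -0.022, -1]
[np.float64(-0.01), np.float64(0.08), 0, -0.044, -1]
[np.float64(-0.01), np.float64(0.12), 0, -0.067, -1]
[np.float64(-0.01), np.float64(0.17), 0, -0.089, -1]
[np.float64(-0.01), np.float64(0.21), 0, -0.111, -1]
[np.float64(-0.01), np.float64(0.25), 0, -0.133, -1]
[np.float64(-0.0), np.float64(0.29), 0, -0.156, -1]
[np.float64(0.0), np.float64(0.33), 0, -0.178, -1]
[np.float64(0.01), np.float64(0.37), 0, -0.2, -1]
[np.float64(0.02), np.float64(0.41), 0, -0.222, -1]
[np.float64(0.03), np.float64(0.45), 0, -0.244, -1]
[np.float64(0.04), np.float64(0.49), 0, -0.267, -1]
[np.float64(0.05), np.float64(0.53), 0, -0.289, -1]
[np.float64(0.06), np.float64(0.57), 0, -0.311, -1]
[np.float64(0.08), np.float64(0.61), 0, -0.333, -1]
[np.float64(0.09), np.float64(0.65), 0, -0.356, -1]
```

Emit:
carry_out(moves=[[0,0.02,0,0,-1],[0,0.05,0,0,-1],[0,0.07,0,0,-1],[0,0.09,0,0,-1],[0,0.12,0,0,-1],[0,0.14,0,0,-1],[0,0.15,0,-0.005,-1],[0,0.17,0,-0.015,-1],[-0.01,0.19,0,-0.028,-1],[-0.01,0.22,0,-0.042,-1],[-0.01,0.25,0,-0.059,-1],[-0.01,0.29,0,-0.078,-1],[-0.01,0.32,0,-0.098,-1],[-0.01,0.36,0,-0.12,-1],[-0.01,0.4,0,-0.143,-1],[0,0.44,0,-0.168,-1],[0.01,0.48,0,-0.193,-1],[0.02,0.52,0,-0.22,-1],[0.02,0.54,0,-0.222,-1],[0.02,0.55,0,-0.222,-1]])

```text
clock: 4.85
eef_pos: [0.45, -0.0372, 0.0982]
tool_rot: [0.985, -0.171, -0.0, -0.0]
ft_force: [0.3, 1.5, -0.1]
grip_width: -0.0001
```

```bash
python3 - <<'E'
from plan import *
o=bot.get_obs(); print({k:o[k] for k in('clock','eef_pos','tool_rot','ft_force')})
print(pose(160.5,.016))
a=imaging.camera('scene')[120:400,150:450,::-1];b=imaging.camera('top')[120:290,240:420,::-1]
cv2.imwrite('pics/d.png',np.hstack([cv2.resize(a,(400,400)),cv2.resize(b,(400,400))]))
E
```

```text
{'clock': 4.85, 'eef_pos': array([ 0.45004185, -0.03720794,  0.09823937]), 'tool_rot': array([ 9.85237378e-01, -1.71193769e-01, -4.64638340e-05, -1.79085873e-05]), 'ft_force': array([ 0.33433975,  1.49140199, -0.07438287])}
[ 0.44960921 -0.03602853]
```

View pics/d.png

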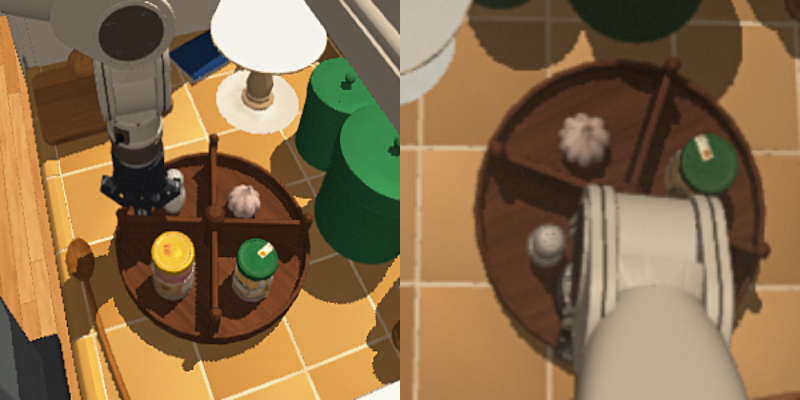

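Emit:
carry_out(moves=[[0,0.02,0,-0.011,-1],[0,0.05,0,-0.028,-1],[-0.01,0.09,0,-0.05,-1],[-0.01,0.13,0,-0.072,-1],[-0.01,0.17,0,-0.089,-1],[-0.01,0.21,0,-0.111,-1],[-0.01,0.25,0,-0.133,-1],[0,0.29,0,-0.156,-1],[0,0.33,0,-0.178,-1],[0.01,0.37,0,-0.2,-1],[0.02,0.41,0,-0.222,-1],[0.03,0.45,0,-0.244,-1],[0.04,0.49,0,-0.267,-1],[0.05,0.53,0,-0.289,-1],[0.06,0.57,0,-0.311,-1],[0.08,0.61,0,-0.333,-1],[0.09,0.65,0,-0.356,-1],[0.1,0.67,0,-0.367,-1],[0.1,0.68,0,-0.372,-1]])

```text
clock: 6.85
eef_pos: [0.4369, -0.1046, 0.0983]
tool_rot: [0.993, 0.12, 0.0, -0.0]
ft_force: [1.0, 1.0, 0.4]
grip_width: 0.0001
```

```bash
python3 - <<'E'
from plan import *
o=bot.get_obs(); print({k:o[k] for k in('clock','eef_pos','tool_rot','ft_force')})
q=o['tool_rot'];ang=np.degrees(2*np.arctan2(q[1],q[0]));print(ang)
# polar coordinates of contact
t=np.radians(ang+180)
d=o['eef_pos'][:2]-C; print('r,off',d@[np.cos(t),np.sin(t)],d@[np.sin(t),-np.cos(t)])
a=imaging.camera('scene')[120:400,150:450,::-1];b=imaging.camera('top')[120:290,240:420,::-1]
cv2.imwrite('pics/e.png',np.hstack([cv2.resize(a,(400,400)),cv2.resize(b,(400,400))]))
E
```

```text
{'clock': 6.85, 'eef_pos': array([ 0.43686945, -0.10456791,  0.09833858]), 'tool_rot': array([ 9.92738725e-01,  1.20290538e-01,  1.04192245e-04, -2.02800510e-05]), 'ft_force': array([0.97058153, 1.01578044, 0.439829  ])}
13.817741396309577
r,off 0.1185573272768171 0.014672237145267962
```

View pics/e.png

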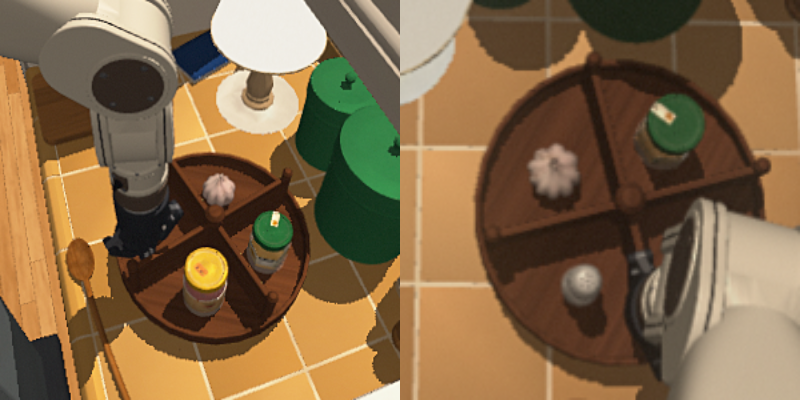

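```bash
python3 - <<'E'
from plan import *
im=imaging.camera('top'); cv2.imwrite('pics/f.png',cv2.resize(im[180:280,270:370,::-1],(600,600),interpolation=cv2.INTER_CUBIC))
T=imaging.camera_model('top')
for p in [(321.5,236.5),(322,239)]:
    P=onz(T,*p,.12); d=P[:2]-C; print(P,np.hypot(*d),np.degrees(np.arctan2(d[1],d[0])))
E
```

```text
[ 0.47895418 -0.03765733  0.12      ] 0.09301403825927913 145.38111379705603
[ 0.47318872 -0.03876623  0.12      ] 0.09721898290171618 147.85007407069477
```

View pics/f.png

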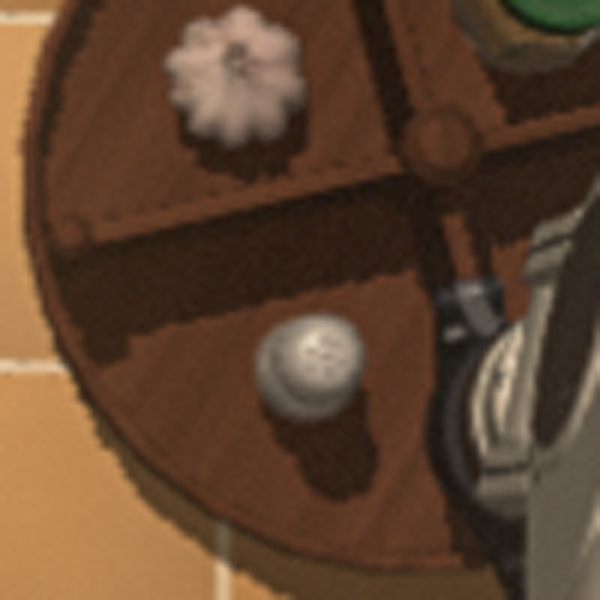

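```bash
python3 - <<'E'
from plan import *
T=imaging.camera_model('top')
for n,(u,v),z in[('salt',(320,353),.12),('post',(73,233),.115),('knob',(442,143),.124)]:
    P=onz(T,270+(u+.5)/6-.5,180+(v+.5)/6-.5,z); d=P[:2]-C; print(n,P,np.hypot(*d),np.degrees(np.arctan2(d[1],d[0])))
rows(pose(193.8,.0147),13.8,[(193.8+a,.0147) for a in (1,2.5,4.5,6.5,8.5,10.5,12.5,14.5,16.5,18.5,20.5,22.5,24.5,26.5,28.5,29.5,30,30)])
E
```

```text
salt [ 0.47455324 -0.04089504  0.12      ] 0.09493698465670122 148.4996284108979
post [0.52079394 0.05403691 0.115     ] 0.1486453169515018 103.50217992190495
knob [ 0.55617281 -0.0886819   0.124     ] 0.0019385967975196396 69.6924716655941
[np.float64(-0.0), np.float64(0.02), 0, -0.011, -1]
[np.float64(-0.01), np.float64(0.05), 0, -0.028, -1]
[np.float64(-0.01), np.float64(0.09), 0, -0.05, -1]
[np.float64(-0.01), np.float64(0.13), 0, -0.072, -1]
[np.float64(-0.01), np.float64(0.18), 0, -0.094, -1]
[np.float64(-0.01), np.float64(0.22), 0, -0.117, -1]
[np.float64(-0.0), np.float64(0.26), 0, -0.139, -1]
[np.float64(0.0), np.float64(0.3), 0, -0.161, -1]
[np.float64(0.01), np.float64(0.34), 0, -0.183, -1]
[np.float64(0.01), np.float64(0.38), 0, -0.206, -1]
[np.float64(0.02), np.float64(0.42), 0, -0.228, -1]
[np.float64(0.03), np.float64(0.46), 0, -0.25, -1]
[np.float64(0.05), np.float64(0.5), 0, -0.272, -1]
[np.float64(0.06), np.float64(0.54), 0, -0.294, -1]
[np.float64(0.07), np.float64(0.58), 0, -0.317, -1]
[np.float64(0.08), np.float64(0.6), 0, -0.328, -1]
[np.float64(0.08), np.float64(0.61), 0, -0.333, -1]
[np.float64(0.08), np.float64(0.61), 0, -0.333, -1]
```

Emit:
carry_out(moves=[[0,0.02,0,-0.011,-1],[-0.01,0.05,0,-0.028,-1],[-0.01,0.09,0,-0.05,-1],[-0.01,0.13,0,-0.072,-1],[-0.01,0.18,0,-0.094,-1],[-0.01,0.22,0,-0.117,-1],[0,0.26,0,-0.139,-1],[0,0.3,0,-0.161,-1],[0.01,0.34,0,-0.183,-1],[0.01,0.38,0,-0.206,-1],[0.02,0.42,0,-0.228,-1],[0.03,0.46,0,-0.25,-1],[0.04,0.49,0,-0.267,-1],[0.05,0.52,0,-0.283,-1],[0.06,0.55,0,-0.3,-1],[0.07,0.57,0,-0.314,-1],[0.08,0.59,0,-0.325,-1],[0.08,0.6,0,-0.333,-1],[0.08,0.61,0,-0.333,-1]])

```text
clock: 8.9
eef_pos: [0.4593, -0.1616, 0.0983]
tool_rot: [0.928, 0.373, 0.0, -0.0]
ft_force: [0.2, 1.4, -1.2]
grip_width: -0.0003
```

```bash
python3 - <<'E'
from plan import *
o=bot.get_obs(); print({k:o[k] for k in('clock','eef_pos','tool_rot','ft_force')})
q=o['tool_rot'];ang=np.degrees(2*np.arctan2(q[1],q[0]));print(ang)
t=np.radians(ang+180)
d=o['eef_pos'][:2]-C; print('r,off',d@[np.cos(t),np.sin(t)],d@[np.sin(t),-np.cos(t)])
im=imaging.camera('top'); cv2.imwrite('pics/g.png',cv2.resize(im[180:280,270:370,::-1],(600,600),interpolation=cv2.INTER_CUBIC))
E
```

```text
{'clock': 8.9, 'eef_pos': array([ 0.45930254, -0.1616146 ,  0.09828364]), 'tool_rot': array([ 9.27839141e-01,  3.72980435e-01,  2.96164727e-04, -1.92086323e-04]), 'ft_force': array([ 0.19915075,  1.36992732, -1.21109247])}
43.799095374896766
r,off 0.11865322866351032 0.01525285194811172
```

View pics/g.png

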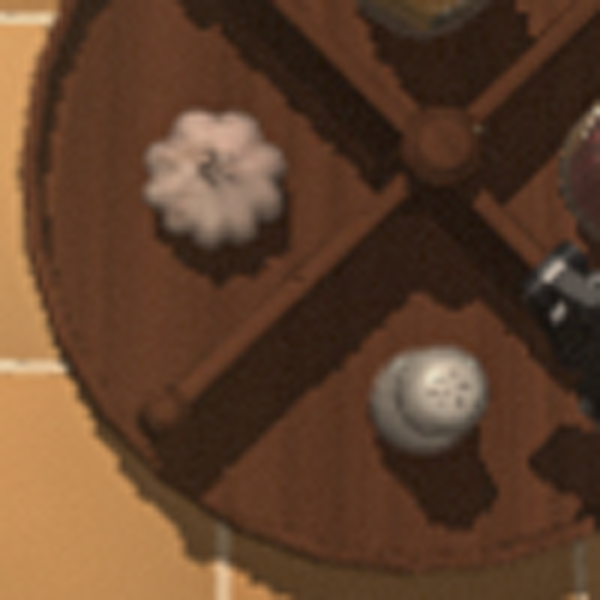

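```bash
python3 - <<'E'
from plan import *
T=imaging.camera_model('top')
for n,(u,v),z in[('salt',(446,387),.12),('post',(162,412),.115),('knob',(441,143),.124)]:
    P=onz(T,270+(u+.5)/6-.5,180+(v+.5)/6-.5,z); d=P[:2]-C; print(n,P,np.hypot(*d),np.degrees(np.arctan2(d[1],d[0])))
E
```

```text
salt [ 0.46185572 -0.08933293  0.12      ] 0.0936515521281111 179.2859687089858
post [0.4517709  0.01947565 0.115     ] 0.1511766174715908 133.32573338617016
knob [ 0.55616859 -0.08829148  0.124     ] 0.002307502523823218 73.1571419806386
```

Emit:
carry_out(moves=[[0,-0.03,0,0,-1],[0,-0.06,0,0,-1],[0,-0.06,0,0,-1],[0,-0.06,-0.2,0,-1],[0,-0.06,-0.5,0,-1],[0,-0.06,-0.8,0,-1],[0,-0.06,-1,0,-1],[0,-0.06,-1,0,-1]])

```text
clock: 9.75
eef_pos: [0.457, -0.1581, 0.2016]
tool_rot: [0.928, 0.373, 0.003, 0.002]
ft_force: [1.3, 0.3, 0.1]
grip_width: -0.0
```

```bash
python3 - <<'E'
from plan import *
o=bot.get_obs(); print({k:o[k] for k in('clock','eef_pos','tool_rot','ft_force')})
cv2.imwrite('pics/hw.png',imaging.camera('wrist')[:,:,::-1])
a=imaging.camera('scene')
cv2.imwrite('pics/hs.png',cv2.resize(a[180:360,220:400,::-1],(600,600),interpolation=cv2.INTER_CUBIC))
im=imaging.camera('top'); cv2.imwrite('pics/ht.png',cv2.resize(im[180:280,270:370,::-1],(600,600),interpolation=cv2.INTER_CUBIC))
E
```

```text
{'clock': 9.75, 'eef_pos': array([ 0.45696021, -0.15812939,  0.20158735]), 'tool_rot': array([0.92791749, 0.37276854, 0.00266318, 0.00237692]), 'ft_force': array([1.25709826, 0.25806978, 0.05210005])}
```

View pics/hw.png

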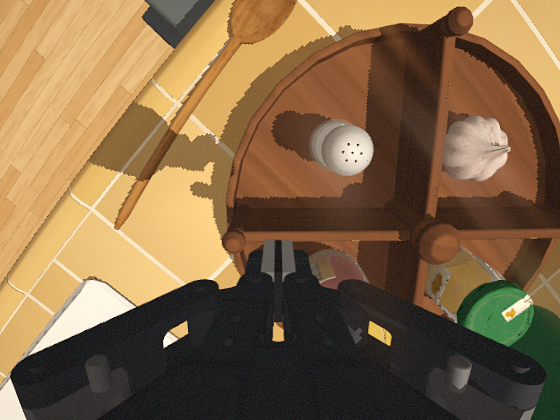

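View pics/hs.png

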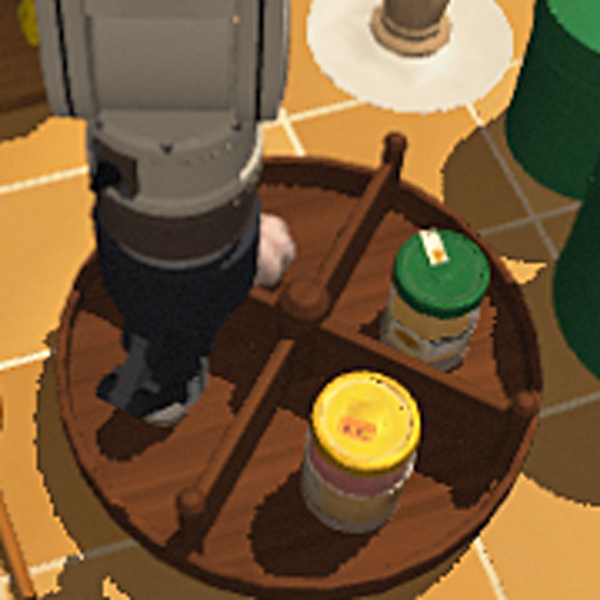

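View pics/ht.png

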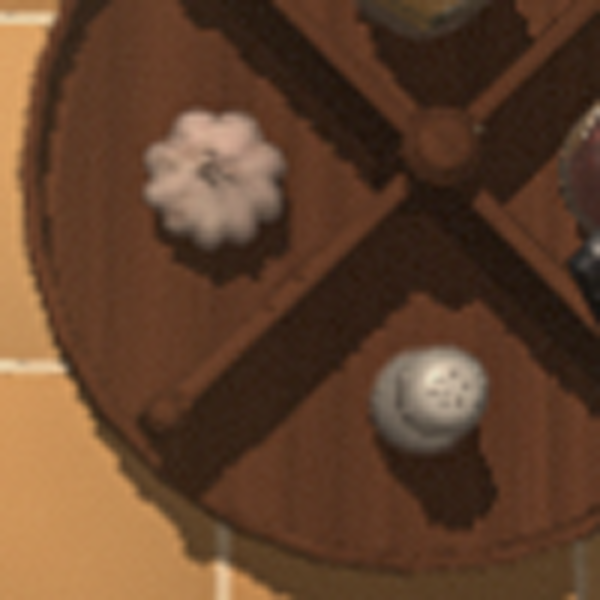

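```bash
python3 - <<'E'
from plan import *
o=bot.get_obs(); m=imaging.camera_model('wrist'); print(o['eef_pos'])
for n,(u,v),z in[('salt holes',(352,152),.12),('knob',(438,241),.124),('post',(459,19),.115),('post2',(233,240),.115)]:
    print(n,onz(m,u,v,z))
T=imaging.camera_model('top')
for n,(u,v),z in[('salt',(447,386),.12)]: print(onz(T,270+(u+.5)/6-.5,180+(v+.5)/6-.5,z))
E
```

```text
[ 0.45434796 -0.15723257  0.19743561]
salt holes [ 0.45597523 -0.09010591  0.12      ]
knob [ 0.54163674 -0.08981432  0.124     ]
post [0.4455483  0.01290024 0.115     ]
post2 [ 0.44192381 -0.18861714  0.115     ]
[ 0.46224261 -0.08972505  0.12      ]
```

```bash
python3 - <<'E'
from plan import *
o=bot.get_obs(); m=imaging.camera_model('wrist'); print(o['eef_pos'],o['clock']); im=imaging.camera('wrist')
cv2.imwrite('pics/i.png',im[:,:,::-1])
np.savez('i.npz',**{k:m[k] for k in m})
E
```

```text
[ 0.45434796 -0.15723257  0.19743561] 9.9
```

View pics/i.png

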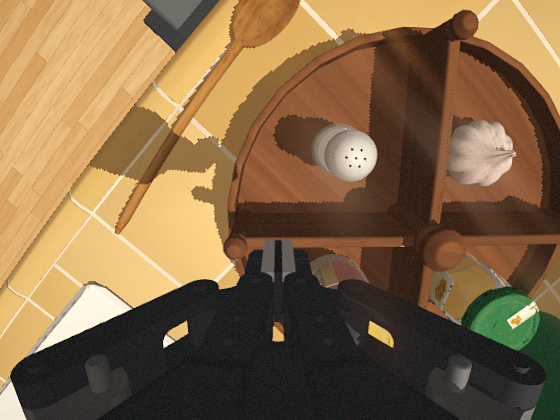

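```bash
python3 - <<'E'
from plan import *
m=dict(np.load('i.npz')); m={k:(float(v) if v.ndim==0 else v) for k,v in m.items()}
for n,(u,v),z in[('salt holes',(357,157),.12),('knob',(440,245),.124),('post',(464,22),.115),('post2',(235,243),.115)]:
    print(n,onz(m,u,v,z))
E
```

```text
salt holes [ 0.46059462 -0.09002977  0.12      ]
knob [ 0.54501573 -0.09065567  0.124     ]
post [0.44907421 0.01412953 0.115     ]
post2 [ 0.44442608 -0.18932733  0.115     ]
```

Emit:
carry_out(moves=[[0.13,-0.11,0,0,-1],[0.26,-0.22,0,0,-1],[0.39,-0.33,0,0,-1],[0.515,-0.44,0,0,-1],[0.515,-0.44,0,0,-1],[0.515,-0.44,0.1,0,-1],[0.515,-0.44,0.2,0,-1],[0.515,-0.44,0.25,0,-1],[0.515,-0.44,0.275,0,-1],[0.515,-0.44,0.275,0,-1],[0.515,-0.44,0.275,0,-1],[0.515,-0.44,0.275,0,-1]])

```text
clock: 11.15
eef_pos: [0.462, -0.0902, 0.1712]
tool_rot: [0.928, 0.373, 0.0, 0.0]
ft_force: [-0.3, 0.2, 0.1]
grip_width: 0.0
```

```bash
python3 - <<'E'
from plan import *
o=bot.get_obs(); print({k:o[k] for k in('clock','eef_pos','tool_rot','ft_force')})
cv2.imwrite('pics/jw.png',imaging.camera('wrist')[:,:,::-1])
a=imaging.camera('scene')
cv2.imwrite('pics/js.png',cv2.resize(a[220:340,220:340,::-1],(600,600),interpolation=cv2.INTER_CUBIC))
im=imaging.camera('top'); cv2.imwrite('pics/jt.png',cv2.resize(im[180:280,270:370,::-1],(600,600),interpolation=cv2.INTER_CUBIC))
r=R.from_quat(o['tool_rot']);t=o['eef_pos']+r.apply([0,0,.025]);print('tip',t,r.apply([0,0,1]))
for n in('scene','top'): print(n,proj(imaging.camera_model(n),[t,[.461,-.0897,.12]]))
E
```

```text
{'clock': 11.15, 'eef_pos': array([ 0.46195759, -0.09022609,  0.17117486]), 'tool_rot': array([9.27981150e-01, 3.72626902e-01, 3.42743472e-04, 2.45431509e-04]), 'ft_force': array([-0.29964945,  0.17054258,  0.14797501])}
tip [ 0.46197807 -0.0902311   0.14617487] [ 8.19027727e-04 -2.00080752e-04 -9.99999645e-01]
scene [[268.1451693  273.3625579 ]
 [267.9762023  279.73763795]]
top [[346.30446003 243.08179249]
 [344.08064679 244.45578488]]
```

View pics/jw.png

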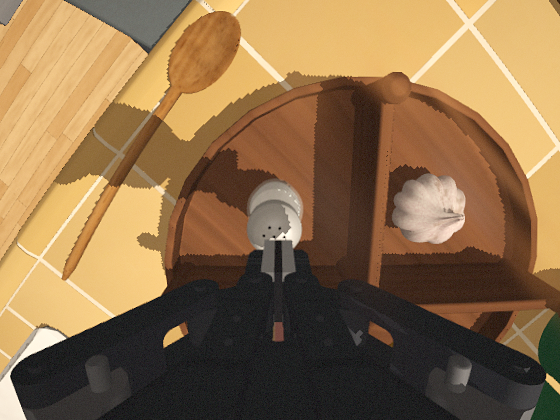

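View pics/js.png

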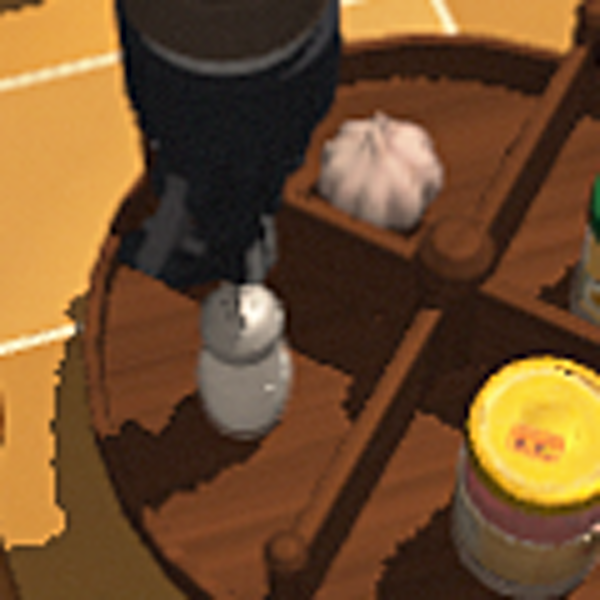

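View pics/jt.png

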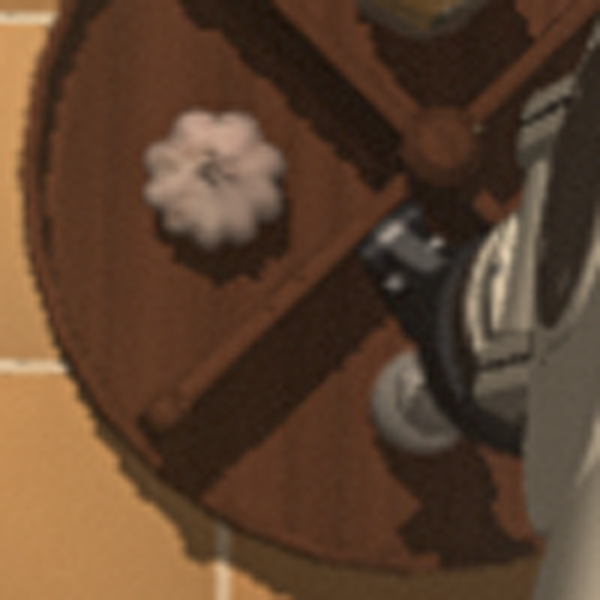

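```bash
python3 - <<'E'
from plan import *
o=bot.get_obs(); print(o['eef_pos'],o['clock']);m=imaging.camera_model('wrist')
im=imaging.camera('wrist')
cv2.imwrite('pics/kw.png',cv2.resize(im[160:280,217:337,::-1],(600,600),interpolation=cv2.INTER_CUBIC))
for p in([.461,-.0897,.12],[.458,-.0897,.12],[.461,-.0927,.12]): print((proj(m,p)[0]-[217,160])*5)
S=imaging.camera_model('scene')
for u,v in((240,313),(240,305)): print(onz(S,220+(u+.5)/5-.5,220+(v+.5)/5-.5,.12))
E
```

```text
[ 0.46190006 -0.09010291  0.1711356 ] 11.3
[295.28609677 378.60474893]
[276.72993087 361.94593276]
[277.67377213 395.88282427]
[ 0.45865064 -0.09500077  0.12      ]
[ 0.45969424 -0.09141063  0.12      ]
```

View pics/kw.png

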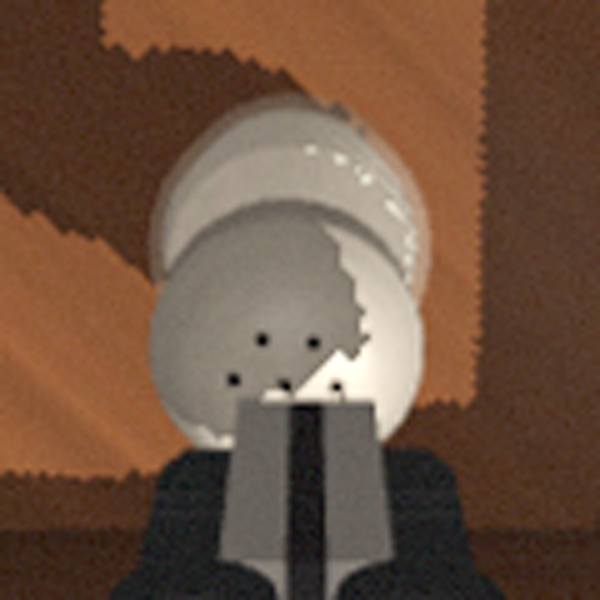

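```bash
python3 - <<'E'
from plan import *
o=bot.get_obs(); m=imaging.camera_model('wrist');r=R.from_quat(o['tool_rot'])
for z in(.02,.025,.03): print(z,[(proj(m,o['eef_pos']+r.apply([x,-.011,z]))[0]).round(1) for x in(-.0135/2,.0135/2)])
E
```

```text
0.02 [array([262.5, 239.1]), array([290.6, 239.1])]
0.025 [array([263. , 235.4]), array([290.2, 235.4])]
0.03 [array([263.4, 231.9]), array([289.8, 231.9])]
```

Emit:
carry_out(moves=[[-0.01,0,0.01,0,-1],[-0.01,0,0.01,0,-1],[-0.01,0,0.01,0,-1],[-0.01,0,0.01,0,-1],[-0.01,0,0.01,0,-1],[-0.01,0,0.01,0,-1],[-0.01,0,0.01,0,-1],[-0.01,0,0.01,0,-1],[-0.01,0,0.01,0,-1],[-0.01,0,0.01,0,-1],[-0.01,0,0.01,0,-1],[-0.01,0,0.01,0,-1],[-0.01,0,0.01,0,-1],[-0.01,0,0.01,0,-1],[-0.01,0,0.01,0,-1],[-0.01,0,0.01,0,-1],[-0.01,0,0.01,0,-1],[-0.01,0,0.01,0,-1],[-0.01,0,0.01,0,-1],[-0.01,0,0.01,0,-1]])

```text
clock: 13.35
eef_pos: [0.461, -0.0907, 0.1698]
tool_rot: [0.928, 0.373, 0.0, -0.0]
ft_force: [-0.4, 0.1, 0.0]
grip_width: 0.0004
```

Emit:
carry_out(moves=[[0,0,0,0,-1],[0,0,0,0,-1],[0,0,0,0,-1],[0,0,0,0,-1],[0,0,0,0,-1],[0,0,0,0,-1],[0,0,0,0,-1],[0,0,0,0,-1],[0,0,0,0,-1],[0,0,0,0,-1],[0,0,0,0,-1],[0,0,0,0,-1],[0,0,0,0,-1],[0,0,0,0,-1],[0,0,0,0,-1]])

```text
clock: 14.85
eef_pos: [0.4609, -0.0907, 0.1698]
tool_rot: [0.928, 0.373, -0.0, -0.0]
ft_force: [-0.8, -0.8, 0.1]
grip_width: 0.0002
```

```bash
python3 - <<'E'
from plan import *
im=imaging.camera('wrist')
cv2.imwrite('pics/lw.png',cv2.resize(im[160:280,217:337,::-1],(400,400)))
o=bot.get_obs(); print({k:o[k] for k in('clock','eef_pos','joint_vel','ft_force')})
E
```

```text
{'clock': 14.9, 'eef_pos': array([ 0.46092886, -0.09071901,  0.1698    ]), 'joint_vel': array([-1.08513554e-03,  7.57301204e-05,  6.39323183e-04, -2.09516367e-03,
        5.72347838e-04,  9.67662568e-04]), 'ft_force': array([-0.35956919, -0.15966088,  0.54907298])}
```

View pics/lw.png

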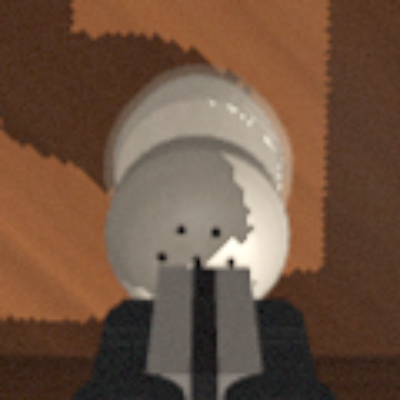

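Emit:
carry_out(moves=[[0,0,0.015,0,-1],[0,0,0.015,0,-1],[0,0,0.015,0,-1],[0,0,0.015,0,-1],[0,0,0.015,0,-1],[0,0,0.015,0,-1],[0,0,0.015,0,-1],[0,0,0.015,0,-1],[0,0,0.015,0,-1],[0,0,0.015,0,-1],[0,0,0.015,0,-1],[0,0,0.015,0,-1],[0,0,0.015,0,-1],[0,0,0.015,0,-1],[0,0,0.015,0,-1],[0,0,0.015,0,-1],[0,0,0.015,0,-1],[0,0,0.015,0,-1],[0,0,0.015,0,-1],[0,0,0.015,0,-1]])

```text
clock: 16.9
eef_pos: [0.461, -0.0907, 0.1683]
tool_rot: [0.928, 0.373, 0.0, 0.0]
ft_force: [-0.0, -0.3, -0.5]
grip_width: 0.0003
```

Emit:
carry_out(moves=[[0,0,0,0,-1],[0,0,0,0,-1],[0,0,0,0,-1],[0,0,0,0,-1],[0,0,0,0,-1],[0,0,0,0,-1],[0,0,0,0,-1],[0,0,0,0,-1]])

```text
clock: 17.7
eef_pos: [0.4609, -0.0907, 0.1683]
tool_rot: [0.928, 0.373, 0.0, 0.0]
ft_force: [-0.8, -0.0, -0.9]
grip_width: 0.0001
```

```bash
python3 - <<'E'
from plan import *
o=bot.get_obs(); print({k:o[k] for k in('clock','eef_pos','ft_force')}); print(order.job_done())
E
```

```text
{'clock': 17.7, 'eef_pos': array([ 0.46094645, -0.09074942,  0.16831007]), 'ft_force': array([-0.75381748, -0.01777043, -0.93770389])}
the job is handed in; nothing more can be done
None
```

I turned the tray about 84° counter-clockwise, pushing with the closed fingertips against the divider beside the salt, which brought the salt shaker to the front. I then lifted clear and pointed straight down at its cap for over 2 s, and handed the job in at 17.7 s.

**Salt position:** the last views put the cap at about (0.461, -0.091) m. That is within about 1° of straight in front of the axis, and the tray was in the same place in the pictures before and after I withdrew the fingers.

**Pointing:** the fingertips ended within about 1 mm sideways of the cap centre. They are about 23 mm above it, taking the stated 25 mm from TCP to fingertip.

**Contact:** the wrist force was no more than about 2 N in any reading. The pictures showed nothing touched apart from the divider.

**Checks that disagreed:**
- The scene camera placed things 3 to 5 mm off from the top and wrist cameras, so I relied on those two.
- The wrist view suggested the fingertip might be about 20 mm ahead of the TCP rather than 25 mm. I lowered the tool 1.5 mm so the gap stays between 2 and 3 cm either way: 23 mm or 28 mm.

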